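# Set the leak tester's air distributor to the red outlet

## Robot

A 6-joint arm with a two-finger parallel gripper is mounted at the origin on the work surface. World frame = base frame: x ahead of the robot, y to its left, z up, the work surface at z = 0. Lengths are in m, angles in rad, forces in N, time in s.
With the tool pointing down it reaches from about 0.35 to 0.975 m from the base axis. Payload 4.9 kg.
Tool frame: the origin (TCP) lies midway between the tips of the shut fingers; the grasp point (between the pads) lies 19 mm behind it; z points along the fingers, y is the line along which they close (so a half turn about z gives the same grasp; the last joint's range is limited). The gripper opens to 85 mm and grips with 20 to 120 N. Pads are 22 mm wide; open, the fingers measure 114 mm over their backs; the gripper's body (76 mm by 85 mm) begins 54 mm behind the grasp point. The pads swing forward as they close: fully open they stand 13 mm farther back than shut.
Start: joints at [-1.249, 0.053, 1.613, -0, 1.476, -0.119], TCP at [0.267, -0.565, 0.231] pointing down, gripper open.
Joint ranges: [-3.01, 3.01], [-1.01, 2.22], [0.06, 2.58], [-1.02, 4.17], [0.09, 2.62], [-3.14, 3.14]. Speed limits (rad/s): [2.57, 2.57, 3.14, 3.14, 3.14, 3.14].

## Interface

Orientations are given as a rotation vector (axis times angle).
In Python, from station import ctrl, optics, job gives the robot as it stands.
- The arm moves only by the shell command python3 -m jog 'ROWS' [OPENING] [FORCE]. ROWS is JSON, a list of rows, each a list of 2 entries, a list of its own where there are three numbers: the shift along the tool's x, y, z in m, then the turn, a rotation vector about the tool's x, y, z in rad. A call has 1 to 5 rows; each row is the pose to reach, as a shift and turn from the pose commanded when the call began, along the tool's axes at that moment; what a row does not reach only later rows make up. A row lasts 1/10 s, in which the tool goes at most 50 mm and 8.59 degrees, less where a joint would pass 70% of its speed; a pose out of reach is approached as far as the arm can. A call with a gripper value outside its range is refused whole. OPENING is the opening, from 0 (shut) to 1 (fully open), set as the call begins (- or left out, the last holds). The fingers move at their own pace and stop on an object; FORCE is the grip in N (left out, the last holds). Time passes only in rows, so rows that repeat a pose let the fingers close. It gives the time, the measured TCP pose, the force, the opening and the grip force at its end, in the units of the state.
- ctrl.get_obs(): the state, without advancing time (a new reading comes with each control period).
- optics.get_image(name): name is "scene" or "top" or "wrist"; returns a dict with "image" (420x560x3 uint8, blue, green, red), "fx", "fy", "cx", "cy" (pixels), "rvec" (rotation vector, rad) and "tvec" (3), from world to camera coordinates, as OpenCV has them; the wrist camera has in their place "mount" (4x4, takes a point from camera to tool coordinates, whose origin is the TCP and whose axes are the flange's). Camera axes: x right, y down, z forward; pixel columns grow to the right and rows downward; lengths in m; the calibration is good to about 2 mm. A picture is of the moment at which its call begins: read the wrist's pose just before it. There is no depth.
- job.finish_job(): hands the job in; it is judged then, once.
The state is a dict: "t": time; "q": joint angles; "dq": joint speeds; "effort": joint torques, N m; "tool_pos": TCP position; "tool_rot": TCP orientation; "contact_force": force on the tool from outside, world axes, zero at the start; "wrist_torque": the same for the moment, N m; "opening": finger opening in m; "grip_force": force on a finger pad.
Only numpy, scipy, OpenCV 4.12 (cv2) and the standard library are available. Lean on these libraries where they do the work, as an engineer would, in place of code of your own. Each camera call takes 0.05 s, during which the arm holds its last target. There are 200 camera calls.

## Task

Switch the air distributor to the red outlet: pull up the sprung black grip on the crank, turn the crank the shorter way round to the red mark, and let the locking pin down so that it drops fully home in the notch beside that mark, then let go. The mark shows the notch only roughly, so feel for it gently and never force the pin against the ring. Leave everything else on the bench where it is.

Things in the scene. Friction and masses are not known exactly. Their poses are not given: they have to be found in the camera images.
- head: Round grey cast air distributor fixed to the bench, 230 mm across, with four brass outlet stubs; its flat deck is 37 mm high. Origin: centre of its underside, on the crank's vertical axis. The home (start) slot is centred on its -x direction.
- hub (a point): Top centre of the crank's hub, on the crank's axis, 65 mm above the bench.
- index_ring: Aluminium ring on the deck round the hub, radius 47 to 75 mm, 8 mm high, so its flat top is 45 mm above the bench. It has four straight radial notches 12 mm wide, about 1.3 and 2.4 rad either way round from the middle of the home slot; the home slot is a long gap of about 0.45 rad either side of the head's -x. The pin starts down in the home slot. Origin: centre of its underside.
- crank (a joint): Angle of the crank about the vertical axis; it has no stop and goes all the way round. 0: crank points along the head's -x; positive: counter-clockwise seen from above. Dark steel bar, top 62 mm above the bench (hub 65 mm), stays where it is left; takes about 2 N at the grip to turn. The pin and grip sit 60 mm from the axis.
- plunger: Brass locking plunger that slides straight up and down in the crank's end, up to 14 mm, pushed down by a spring with 3 to 5 N (damped). Its round-nosed pin is 9 mm in diameter. The body's origin is on the pin's axis, at bench height when fully down. When it is fully down its nose is 7.5 mm below the ring's top; it must be raised 8 mm or more to pass over the ring (10 mm gives clearance).
- pin_tip (a point): Lowest point of the pin's nose: 37.5 mm above the bench when fully home in a notch, 45 mm when it rides on the ring's top.
- grip_mid (a point): Middle of the black upright cylindrical grip on top of the plunger, 24 mm in diameter, 42 mm tall, here 92 mm above the bench when the plunger is down (grip spans 70 to 112 mm). The grip spins freely on the plunger and can be pinched from above from any side.
- mark_red: Red disc, 19 mm across, 6 mm high, stuck by hand on the deck outside the ring, about 92 mm from the crank's axis: marks the red outlet. Origin: centre of its underside. Like every mark it is not exactly in line with its notch: seen from the axis, the middle of the notch lies up to 0.16 rad to either side of the mark (up to 10 mm along the pin's circle). The marks change places from time to time.
- mark_blue: Blue disc like the red one: another outlet's mark.
- mark_yellow: Yellow disc like the red one: another outlet's mark.
- mark_white: White disc like the red one: another outlet's mark.
- mug: White mug, 80 mm across, 90 mm tall, bystander.
- oil_bottle: Small amber bottle, 44 mm across, 100 mm tall, bystander.
- pad_can: Can of pads, 70 mm across, 50 mm tall, bystander.
- mallet: Mallet lying down, 240 mm long, bystander.
- screwdriver: Blue screwdriver lying down, 170 mm long, bystander.
- spool: Small wooden spool, 32 mm across, 30 mm tall, near the distributor, bystander.
- collar: Brass collar, 34 mm across, 14 mm tall, near the distributor, bystander.

How it is judged:
On the way, in this order (a step that is already met when the one before it is completed fails the run):
1. the pin is drawn up clear of the ring's top (z of pin_tip in the frame of head above 0.0455 m), for 0.1 s.
2. the pin is fully home in the notch beside the red mark (z of pin_tip in the frame of head below 0.0395 m and horizontal distance between pin_tip and mark_red below 0.055 m), for 0.2 s.
At the end, for the whole second after the job is handed in: The pin's nose is less than 39.5 mm above the bench (within 2 mm of fully home), within 55 mm horizontally of the red mark (only the notch beside it is that near), the crank is at rest (under 0.05 rad/s) and released, and the bystanders are where they were (within 30 mm) (all of step 2 and velocity of joint crank between -0.05 and 0.05 rad/s); the robot touches nothing.
It fails at once if the crank is turned the longer way (past the point opposite the home slot: more than 2.95 rad either way) (value of joint crank above 2.95 rad or value of joint crank below -2.95 rad).
It fails at once if the pin is forced against the ring with more than 20 N (contact force between plunger and index_ring above 20 N).
It fails at once if a bystander is moved more than 30 mm (distance of any of mug, oil_bottle, pad_can, mallet, screwdriver, spool, collar from where it was at the start of the episode above 0.03 m).
It also fails if it takes over 54 s, if anything falls off the work surface, if the arm or the gripper's body presses on something with over 40 N, if the wrist force passes 120 N, or if a joint passes its speed limit or range.

## Working session

There is one attempt and no reset: what is moved stays moved. The work goes in short steps, Python scripts to look and compute and a shell command to move; the robot and the scene stay as the last step left them, time stands still between calls to the robot, and variables do not carry over. Pictures are saved under pics/ and viewed, at most 10 in all, crops included, and the job is handed in when it is done.

```bash
mkdir -p pics; ls; python3 - <<'E'
from station import ctrl, optics, job
import cv2
o=ctrl.get_obs(); print(o)
for n in ("top","scene"):
    d=optics.get_image(n); cv2.imwrite(f"pics/{n}0.png",d["image"]); print({k:v for k,v in d.items() if k!="image"})
E
```

```text
pics
{'t': 0.0, 'q': array([-1.24899307e+00,  5.33366511e-02,  1.61429082e+00, -3.83309197e-05,
        1.47597574e+00, -1.19000557e-01]), 'dq': array([ 1.74581242e-03, -5.14884922e-04,  5.47181652e-04, -7.52082881e-05,
        1.23886210e-04, -7.49656449e-04]), 'effort': array([ 1.96744768e-03, -3.93663061e+01, -3.70178103e+01, -1.74291796e-05,
        6.93736816e-03,  5.70820660e-06]), 'tool_pos': array([ 0.26646073, -0.56467158,  0.23007744]), 'tool_rot': array([-3.06364712e+00, -6.86389885e-01,  3.79078655e-04]), 'contact_force': array([-0.02187226,  1.03195129, -0.20152629]), 'wrist_torque': array([-0.00211739, -0.01846801, -0.01096722]), 'grip_force': 0.0, 'opening': 0.08520403133583279}
{'fx': 502.2083678863876, 'fy': 502.2083678863876, 'cx': 278.88579233103684, 'cy': 208.44787796109523, 'rvec': array([ 2.17256871, -2.15354388,  0.1284584 ]), 'tvec': array([-0.01271514,  0.48781865,  1.42479127])}
{'fx': 495.7176712812876, 'fy': 495.7176712812876, 'cx': 274.3205349425104, 'cy': 213.15204810876287, 'rvec': array([ 0.97275297,  2.33180968, -1.19365781]), 'tvec': array([ 0.35860865, -0.13839403,  1.56190439])}
```

View pics/top0.png

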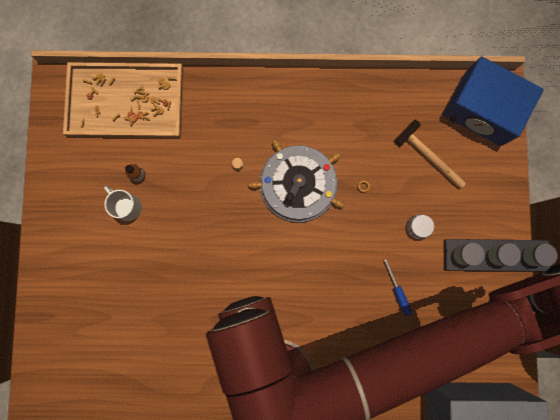

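```bash
python3 - <<'E'
import cv2
a=cv2.imread("pics/top0.png")[125:245,230:390]
cv2.imwrite("pics/topc.png",cv2.resize(a,None,fx=5,fy=5,interpolation=cv2.INTER_CUBIC))
E
```

```text
(no output)
```

View pics/topc.png

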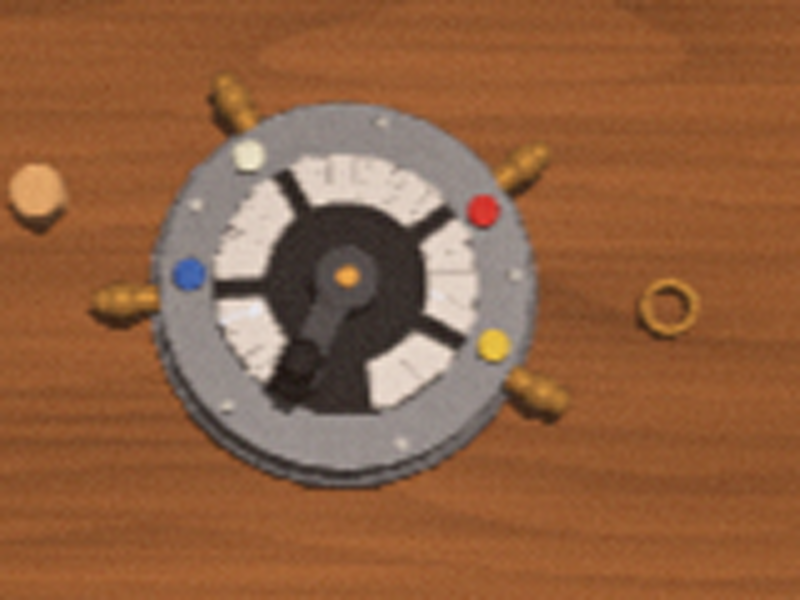

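The crop shows the hub at (346,275), the grip top at about (300,362), red at (484,211), the notch by red at about (435,221), the notch by yellow at (440,332), and the home slot at the bottom. The short way from home to red passes yellow.

```bash
cat > h.py <<'E'
from station import ctrl, optics, job
import cv2, numpy as np
from scipy.spatial.transform import Rotation as R
def ray(d,uv,z,pose=None):
    K=np.array([[d["fx"],0,d["cx"]],[0,d["fy"],d["cy"]],[0,0,1]])
    if pose is None:
        Rm=R.from_rotvec(d["rvec"]).as_matrix().T; c=-Rm@d["tvec"]
    else:
        T=np.eye(4);T[:3,:3]=R.from_rotvec(pose[1]).as_matrix();T[:3,3]=pose[0]
        T=T@d["mount"];Rm=T[:3,:3];c=T[:3,3]
    v=Rm@np.linalg.inv(K)@np.array([uv[0],uv[1],1.]); return c+v*(z-c[2])/v[2]
def totool(o,p):
    "world point -> shift in tool axes from TCP"
    return R.from_rotvec(o["tool_rot"]).inv().apply(np.array(p)-o["tool_pos"])
E
python3 - <<'E'
from h import *
d=optics.get_image("top")
f=lambda u,v,z: ray(d,(230+(u+.5)/5-.5,125+(v+.5)/5-.5),z)
P=dict(hub=f(346,275,.065),grip=f(300,362,.112),red=f(484,211,.043),nred=f(435,221,.045),yel=f(494,345,.043),nyel=f(440,332,.045),blue=f(189,274,.043),nblue=f(240,288,.045),nwh=f(291,194,.045),h1=f(272,398,.045),h2=f(375,410,.045))
for k,p in P.items():
    v=(p-P["hub"])[:2]; print(k,p.round(4),np.hypot(*v).round(4),np.arctan2(v[1],v[0]).round(3))
o=ctrl.get_obs(); print(R.from_rotvec(o["tool_rot"]).as_matrix().round(3), totool(o,P["grip"]))
E
```

```text
hub [ 0.5666 -0.0642  0.065 ] 0.0 0.0
grip [ 0.5099 -0.0372  0.112 ] 0.0627 2.698
red [ 0.6087 -0.1448  0.043 ] 0.091 -1.089
nred [ 0.6022 -0.1163  0.045 ] 0.0631 -0.972
yel [ 0.5305 -0.1504  0.043 ] 0.0935 -1.968
nyel [ 0.5374 -0.1191  0.045 ] 0.0622 -2.059
blue [0.5702 0.0254 0.043 ] 0.0897 1.531
nblue [ 0.562 -0.004  0.045] 0.0603 1.648
nwh [ 0.6173 -0.033   0.045 ] 0.0595 0.551
h1 [ 0.4983 -0.0229  0.045 ] 0.0798 2.598
h2 [ 0.492  -0.0819  0.045 ] 0.0767 -2.908
[[ 0.904  0.427 -0.001]
 [ 0.427 -0.904  0.002]
 [ 0.    -0.002 -1.   ]] [ 0.44523212 -0.37306828  0.11901556]
```

Radii (63, 91 and 60 mm) and notch angles (+1.29 and +2.38 from home) match the spec. The crank is at about -0.23 and the target is about +2.38, counter-clockwise. I'll move above the grip and look with the wrist camera.

```bash

python3 -m jog '[[[0.030,-0.025,0],[0,0,0]],[[0.060,-0.050,0],[0,0,0]],[[0.09,-0.075,0],[0,0,0]],[[0.12,-0.1,0],[0,0,0]],[[0.15,-0.125,0],[0,0,0]]]' 1
python3 -m jog '[[[0.030,-0.025,0],[0,0,0]],[[0.060,-0.050,0],[0,0,0]],[[0.09,-0.075,0],[0,0,0]],[[0.12,-0.1,0],[0,0,0]],[[0.15,-0.125,0],[0,0,0]]]'
python3 -m jog '[[[0.030,-0.025,0],[0,0,0]],[[0.060,-0.050,0],[0,0,0]],[[0.09,-0.075,0],[0,0,0]],[[0.12,-0.1,0],[0,0,0]],[[0.145,-0.123,0],[0,0,0]]]'
python3 -m jog '[[[0,0,0],[0,0,0]],[[0,0,0],[0,0,0]]]'
python3 - <<'E'
from h import *
o=ctrl.get_obs();d=optics.get_image("wrist");cv2.imwrite("pics/w1.png",d["image"])
print(o["t"],o["tool_pos"],o["tool_rot"],totool(o,[.5099,-.0372,.075]),d["mount"])
E
```

```text
t: 0.65
tool_pos: [0.3493, -0.3866, 0.2309]
tool_rot: [-3.065, -0.686, 0.0]
contact_force: [0.5, -0.4, -0.1]
opening: 0.086
grip_force: 0.0
t: 1.15
tool_pos: [0.4316, -0.2095, 0.2311]
tool_rot: [-3.066, -0.686, 0.0]
contact_force: [-0.2, 0.1, -0.6]
opening: 0.0854
grip_force: 0.0
t: 1.65
tool_pos: [0.5103, -0.0362, 0.231]
tool_rot: [-3.065, -0.688, 0.0]
contact_force: [-0.7, -0.4, 0.2]
opening: 0.0854
grip_force: 0.0
t: 1.85
tool_pos: [0.5098, -0.0376, 0.2309]
tool_rot: [3.065, 0.689, -0.002]
contact_force: [-0.4, -0.1, 0.5]
opening: 0.0856
grip_force: 0.0
1.85 [ 0.50978439 -0.03761636  0.23089927] [ 3.06489578e+00  6.89394558e-01 -1.54941329e-03] [ 0.00043688 -0.00031118  0.15589895] [[ 2.84443137e-04 -9.63831954e-01 -2.66510570e-01  6.84707831e-02]
 [ 9.99999960e-01  2.71816494e-04  8.42657150e-05 -1.37304387e-03]
 [-8.77602009e-06 -2.66510583e-01  9.63831992e-01 -1.41705388e-01]
 [ 0.00000000e+00  0.00000000e+00  0.00000000e+00  1.00000000e+00]]
```

View pics/w1.png

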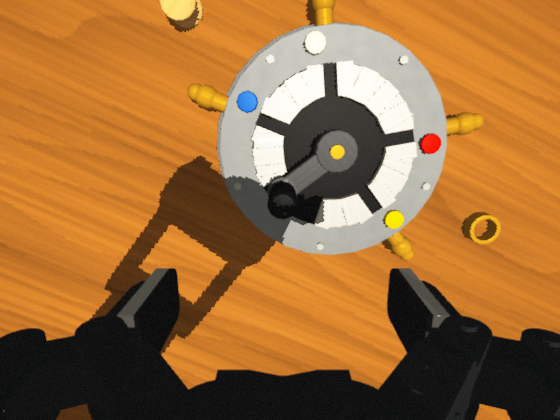

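Wrist view: hub (337,152), grip top about (282,194), red mark (430,143), red notch middle about (399,138). The fingers straddle the bottom of the frame.

```bash
python3 - <<'E'
from h import *
o=ctrl.get_obs();d=optics.get_image("wrist");p=(o["tool_pos"],o["tool_rot"])
cv2.imwrite("pics/w1c.png",cv2.resize(d["image"][90:240,230:450],None,fx=3.6,fy=3.6,interpolation=cv2.INTER_CUBIC))
H=ray(d,(337,152),.065,p)
for k,u,v,z in [("hub",337,152,.065),("grip",282,194,.112),("red",430,143,.043),("nred",399,138,.045),("nyel",369,199,.045),("nblue",273,126,.045),("nwh",330,79,.045)]:
    q=ray(d,(u,v),z,p);w=(q-H)[:2];print(k,q.round(4),np.hypot(*w).round(4),np.arctan2(w[1],w[0]).round(3))
E
```

```text
hub [ 0.5643 -0.0629  0.065 ] 0.0 0.0
grip [ 0.5196 -0.0314  0.112 ] 0.0548 2.528
red [ 0.6078 -0.1407  0.043 ] 0.0891 -1.061
nred [ 0.5993 -0.1119  0.045 ] 0.0602 -0.95
nyel [ 0.5375 -0.1149  0.045 ] 0.0585 -2.047
nblue [ 0.5598 -0.0032  0.045 ] 0.0599 1.647
nwh [ 0.6174 -0.0316  0.045 ] 0.0616 0.534
```

View pics/w1c.png

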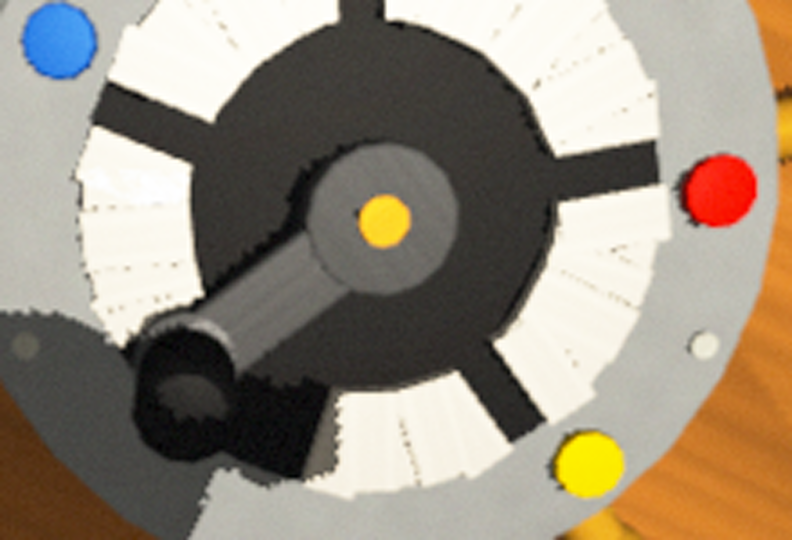

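The grip top is nearer (281,202), giving grip ≈ (0.513,-0.035) and hub ≈ (0.5655,-0.0635). I'll descend and grasp.

```bash

python3 -m jog '[[[0.002,-0.001,0.04],[0,0,0]],[[0.004,-0.0015,0.08],[0,0,0]],[[0.004,-0.0015,0.12],[0,0,0]],[[0.004,-0.0015,0.14],[0,0,0]],[[0.004,-0.0015,0.156],[0,0,0]]]' 1
python3 -m jog '[[[0,0,0],[0,0,0]],[[0,0,0],[0,0,0]],[[0,0,0],[0,0,0]],[[0,0,0],[0,0,0]],[[0,0,0],[0,0,0]]]' 0 40
python3 -m jog '[[[0,0,0],[0,0,0]],[[0,0,0],[0,0,0]],[[0,0,0],[0,0,0]],[[0,0,0],[0,0,0]],[[0,0,0],[0,0,0]]]'
python3 - <<'E'
from h import *
o=ctrl.get_obs();d=optics.get_image("wrist");cv2.imwrite("pics/w2.png",d["image"])
E
```

```text
t: 2.45
tool_pos: [0.5112, -0.0361, 0.0729]
tool_rot: [-3.065, -0.683, 0.005]
contact_force: [1.5, -0.1, 0.0]
opening: 0.0858
grip_force: 0.0
t: 2.95
tool_pos: [0.5139, -0.0352, 0.0769]
tool_rot: [3.065, 0.686, 0.003]
contact_force: [-1.5, 0.0, 4.1]
opening: 0.0232
grip_force: 39.1
t: 3.45
tool_pos: [0.5139, -0.0351, 0.0769]
tool_rot: [3.064, 0.687, 0.003]
contact_force: [-1.4, -0.6, 6.6]
opening: 0.0232
grip_force: 39.3
```

View pics/w2.png

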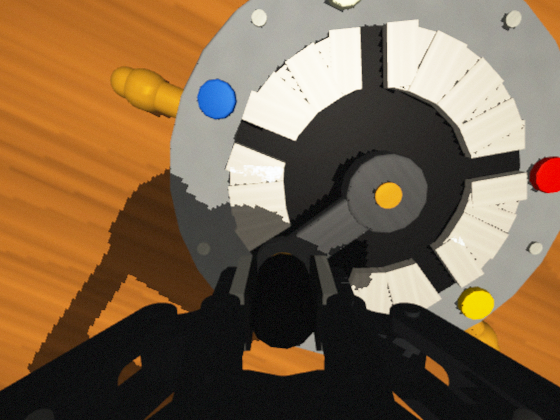

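Grasped squarely: opening is 23 mm with the grip between the pads. Lift by 12 mm.

```bash

python3 -m jog '[[[0,0,-0.004],[0,0,0]],[[0,0,-0.008],[0,0,0]],[[0,0,-0.012],[0,0,0]],[[0,0,-0.012],[0,0,0]],[[0,0,-0.012],[0,0,0]]]'
python3 - <<'E'
from h import *
o=ctrl.get_obs();print(o["tool_pos"],o["contact_force"])
A=R.from_rotvec(o["tool_rot"]).as_matrix();print(A.round(3))
H=np.array([.5655,-.0635]);p=o["tool_pos"][:2]-H;a0=np.arctan2(p[1],p[0]);r=np.hypot(*p);print(a0,r)
end=-.96+2*np.pi
for a in np.arange(a0,end+.02,.13)[0:]:
    q=np.array([.06*np.cos(a)-p[0],.06*np.sin(a)-p[1],0]); print(round(a,3),(A.T@q).round(4))
E
```

```text
t: 4.0
tool_pos: [0.5133, -0.0351, 0.0873]
tool_rot: [3.065, 0.687, 0.002]
contact_force: [5.4, -2.0, -6.0]
opening: 0.023
grip_force: 39.5
[ 0.51328308 -0.03510092  0.08728996] [ 5.37519149 -1.99142508 -6.02549599]
[[ 0.904  0.427  0.001]
 [ 0.427 -0.904 -0.   ]
 [ 0.001  0.001 -1.   ]]
2.6434699589782755 0.05944000702403437
2.643 [-0.0003 -0.0005 -0.    ]
2.773 [-0.0063  0.0046 -0.    ]
2.903 [-0.0116  0.0103 -0.    ]
3.033 [-0.0161  0.0167 -0.    ]
3.163 [-0.0197  0.0236  0.    ]
3.293 [-0.0224  0.0309  0.    ]
3.423 [-0.0241  0.0385  0.    ]
3.553 [-0.0249  0.0462  0.    ]
3.683 [-0.0246  0.054   0.    ]
3.813 [-0.0233  0.0617  0.    ]
3.943 [-0.021   0.0692  0.    ]
4.073 [-0.0178  0.0763  0.    ]
4.203 [-0.0137  0.0829  0.0001]
4.333 [-0.0087  0.0889  0.0001]
4.463 [-0.0031  0.0942  0.0001]
4.593 [0.0033 0.0988 0.0001]
4.723 [1.010e-02 1.025e-01 1.000e-04]
4.853 [1.740e-02 1.053e-01 1.000e-04]
4.983 [2.500e-02 1.071e-01 1.000e-04]
5.113 [3.270e-02 1.079e-01 1.000e-04]
5.243 [4.050e-02 1.077e-01 1.000e-04]
```

Forces are small. I'll raise 2 mm more and start turning.

```bash

python3 -m jog '[[[0,0,-0.002],[0,0,0]],[[0,0,-0.002],[0,0,0]],[[-0.006,0.005,-0.002],[0,0,0]],[[-0.009,0.0075,-0.002],[0,0,0]],[[-0.0116,0.0103,-0.002],[0,0,0]]]'
python3 -m jog '[[[-0.0022,0.0032,0],[0,0,0]],[[-0.0045,0.0064,0],[0,0,0]],[[-0.0063,0.0098,0],[0,0,0]],[[-0.0081,0.0133,0],[0,0,0]],[[-0.0081,0.0133,0],[0,0,0]]]'
python3 - <<'E'
from h import *
o=ctrl.get_obs();H=np.array([.5655,-.0635]);p=o["tool_pos"][:2]-H;print(o["t"],np.arctan2(p[1],p[0]),np.hypot(*p))
d=optics.get_image("wrist");cv2.imwrite("pics/w3.png",d["image"])
E
```

```text
t: 4.5
tool_pos: [0.5079, -0.049, 0.0895]
tool_rot: [-3.066, -0.686, -0.005]
contact_force: [7.3, 1.1, -5.4]
opening: 0.0232
grip_force: 39.6
t: 5.0
tool_pos: [0.5063, -0.0644, 0.0895]
tool_rot: [-3.065, -0.686, -0.005]
contact_force: [7.8, 1.3, -5.5]
opening: 0.0229
grip_force: 39.6
5.0 -3.126704884053969 0.05920438860662587
```

View pics/w3.png

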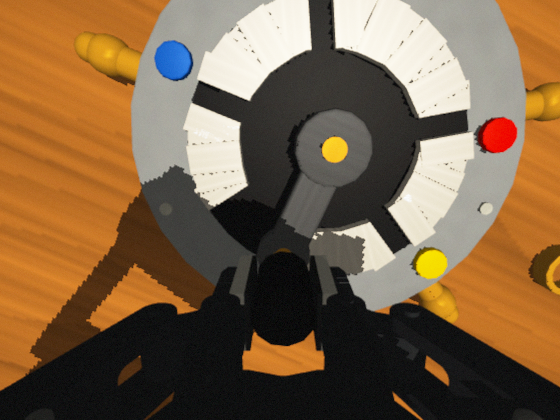

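The crank follows, with the pin up and passing over the end of the home slot. Continuing round.

```bash

python3 -m jog '[[[-0.0018,0.0077,0],[0,0,0]],[[-0.0026,0.0157,0],[0,0,0]],[[-0.0034,0.0234,0],[0,0,0]],[[-0.0031,0.0312,0],[0,0,0]],[[-0.0018,0.0389,0],[0,0,0]]]'
python3 -m jog '[[[0.0023,0.0075,0],[0,0,0]],[[0.0055,0.0146,0],[0,0,0]],[[0.0096,0.0212,0],[0,0,0]],[[0.0146,0.0272,0],[0,0,0]],[[0.0202,0.0325,0],[0,0,0]]]'
python3 -m jog '[[[0,0,0],[0,0,0]]]'
python3 - <<'E'
from h import *
o=ctrl.get_obs();H=np.array([.5655,-.0635]);p=o["tool_pos"][:2]-H;print(o["t"],np.arctan2(p[1],p[0]),np.hypot(*p))
E
```

```text
t: 5.55
tool_pos: [0.5192, -0.0996, 0.0882]
tool_rot: [-3.062, -0.685, 0.003]
contact_force: [1.9, 4.2, -5.1]
opening: 0.0231
grip_force: 39.7
t: 6.05
tool_pos: [0.5514, -0.121, 0.0882]
tool_rot: [-3.063, -0.686, 0.005]
contact_force: [-2.2, 4.8, -5.2]
opening: 0.023
grip_force: 39.7
t: 6.15
tool_pos: [0.5527, -0.1214, 0.0889]
tool_rot: [-3.065, -0.686, 0.001]
contact_force: [0.7, 4.6, -5.3]
opening: 0.023
grip_force: 39.8
6.15 -1.7880973390894732 0.059278510249942594
```

```bash
cat >> h.py <<'E'
H=np.array([.566,-.063])
def st(angs=()):
    o=ctrl.get_obs();A=R.from_rotvec(o["tool_rot"]).as_matrix();p=o["tool_pos"][:2]-H
    print("ang",np.arctan2(p[1],p[0]).round(4),"r",np.hypot(*p).round(4),"z",o["tool_pos"][2].round(4),"F",o["contact_force"].round(1))
    for a in angs: print(round(a,3),(A.T@np.array([.06*np.cos(a)-p[0],.06*np.sin(a)-p[1],0])).round(4))
E
python3 -c "
from h import *
st([-1.67,-1.55,-1.43,-1.31,-1.19,-1.13,-1.07,-1.01,-.958])"
```

```text
ang -1.7945 r 0.0599 z 0.0889 F [ 0.7  4.6 -5.3]
-1.67 [ 0.0061  0.0043 -0.    ]
-1.55 [ 0.0125  0.0076 -0.    ]
-1.43 [ 0.0192  0.0102 -0.    ]
-1.31 [ 0.0262  0.0119 -0.    ]
-1.19 [ 0.0333  0.0127 -0.    ]
-1.13 [ 0.0369  0.0129 -0.    ]
-1.07 [ 0.0405  0.0127 -0.    ]
-1.01 [ 0.0441  0.0124 -0.    ]
-0.958 [ 0.0472  0.012  -0.    ]
```

```bash

python3 -m jog '[[[0.0061,0.0038,0],[0,0,0]],[[0.0125,0.0068,0],[0,0,0]],[[0.0192,0.0093,0],[0,0,0]],[[0.0262,0.011,0],[0,0,0]],[[0.0333,0.012,0],[0,0,0]]]'
python3 -m jog '[[[0.0036,0,0],[0,0,0]],[[0.0072,0,0],[0,0,0]],[[0.0108,-0.0003,0],[0,0,0]],[[0.0139,-0.0007,0],[0,0,0]],[[0.0139,-0.0007,0],[0,0,0]]]'
python3 - <<'E'
from h import *
st([-.958])
d=optics.get_image("top");cv2.imwrite("pics/t4.png",d["image"])
o=ctrl.get_obs();d=optics.get_image("wrist");cv2.imwrite("pics/w4.png",d["image"])
E
```

```text
t: 6.65
tool_pos: [0.5882, -0.1188, 0.0895]
tool_rot: [3.064, 0.686, -0.0]
contact_force: [-3.0, -1.6, -5.9]
opening: 0.0227
grip_force: 39.8
t: 7.15
tool_pos: [0.6009, -0.1118, 0.0899]
tool_rot: [3.064, 0.687, 0.003]
contact_force: [0.9, -3.1, -6.1]
opening: 0.0228
grip_force: 39.8
ang -0.9498 r 0.06 z 0.0899 F [ 0.9 -3.1 -6.1]
-0.958 [-0.0005  0.0001 -0.    ]
```

View pics/w4.png

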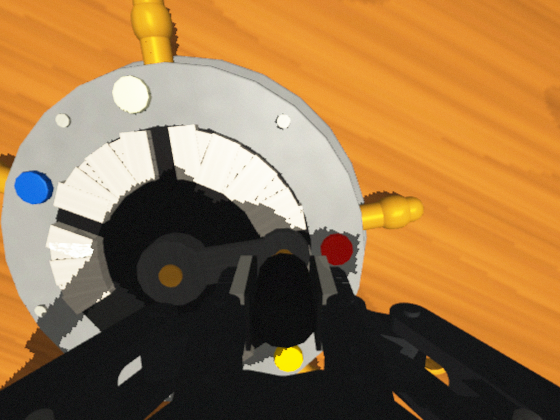

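The crank now lies over the red notch by estimate, with the red mark just outside the pad at (337,249). I'll lower gently.

```bash

python3 -m jog '[[[0,0,0.0015],[0,0,0]],[[0,0,0.003],[0,0,0]],[[0,0,0.0045],[0,0,0]],[[0,0,0.0045],[0,0,0]]]' | grep -E "pos|contact"
python3 -m jog '[[[0,0,0.001],[0,0,0]],[[0,0,0.001],[0,0,0]]]'| grep -E "pos|contact"
python3 -m jog '[[[0,0,0.001],[0,0,0]],[[0,0,0.001],[0,0,0]]]'| grep -E "pos|contact"
```

```text
tool_pos: [0.6007, -0.1118, 0.0852]
contact_force: [3.5, -3.9, -4.7]
tool_pos: [0.6007, -0.1118, 0.0843]
contact_force: [3.6, -3.8, -4.6]
tool_pos: [0.6007, -0.1118, 0.0833]
contact_force: [3.8, -3.8, -4.8]
```

```bash

for i in 1 2; do python3 -m jog '[[[0,0,0.001],[0,0,0]],[[0,0,0.001],[0,0,0]]]'| grep -E "pos|contact"; done
```

```text
tool_pos: [0.6007, -0.1118, 0.0823]
contact_force: [4.6, -4.3, -5.1]
tool_pos: [0.6007, -0.1118, 0.0814]
contact_force: [3.3, -3.5, -5.0]
```

Pin is below the ring-top level with no contact force, so it is entering the notch.

```bash

for i in 1 2 3 4; do python3 -m jog '[[[0,0,0.001],[0,0,0]],[[0,0,0.001],[0,0,0]]]'| grep -E "pos|contact"; done
```

```text
tool_pos: [0.6007, -0.1118, 0.0804]
contact_force: [3.3, -4.2, -4.3]
tool_pos: [0.6007, -0.1118, 0.0794]
contact_force: [3.9, -4.7, -3.2]
tool_pos: [0.6007, -0.1118, 0.0784]
contact_force: [2.7, -3.9, -3.4]
tool_pos: [0.6007, -0.1118, 0.0774]
contact_force: [3.7, -2.9, -3.3]
```

```bash

for i in 1 2; do python3 -m jog '[[[0,0,0.0005],[0,0,0]],[[0,0,0.0005],[0,0,0]]]'| grep -E "pos|contact"; done
python3 -m jog '[[[0,0,0],[0,0,0]],[[0,0,0],[0,0,0]],[[0,0,0],[0,0,0]],[[0,0,0],[0,0,0]],[[0,0,0],[0,0,0]]]' 0.6
python3 - <<'E'
from h import *
st();d=optics.get_image("scene");cv2.imwrite("pics/s5.png",cv2.resize(d["image"],None,fx=1.4,fy=1.4))
d=optics.get_image("wrist");cv2.imwrite("pics/w5.png",d["image"])
E
```

```text
tool_pos: [0.6007, -0.1118, 0.0771]
contact_force: [4.3, -3.5, -4.0]
tool_pos: [0.6008, -0.1118, 0.077]
contact_force: [2.4, -3.1, 0.3]
t: 10.15
tool_pos: [0.5996, -0.1112, 0.0756]
tool_rot: [-3.065, -0.687, 0.001]
contact_force: [0.2, -0.9, 0.3]
opening: 0.0513
grip_force: 0.0
ang -0.963 r 0.0588 z 0.0756 F [ 0.2 -0.9  0.3]
```

View pics/w5.png

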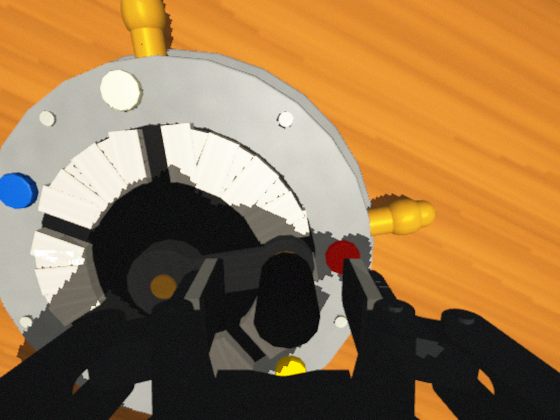

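The force vanished at z=0.077, the same height as when fully down at the start, so the pin is home. Retreating upward, then a check view.

```bash

python3 -m jog '[[[0,0,0],[0,0,0]],[[0,0,-0.01],[0,0,0]],[[0,0,-0.03],[0,0,0]],[[0,0,-0.06],[0,0,0]],[[0,0,-0.1],[0,0,0]]]' 0.8
python3 -m jog '[[[-0.03,0,-0.03],[0,0,0]],[[-0.06,0,-0.05],[0,0,0]],[[-0.09,0,-0.05],[0,0,0]],[[-0.09,0,-0.05],[0,0,0]],[[-0.09,0,-0.05],[0,0,0]]]'
python3 - <<'E'
from h import *
o=ctrl.get_obs();d=optics.get_image("wrist");cv2.imwrite("pics/w6.png",d["image"])
E
```

```text
t: 10.75
tool_pos: [0.5985, -0.1112, 0.1755]
tool_rot: [-3.064, -0.686, 0.005]
contact_force: [-0.5, -0.1, 0.4]
opening: 0.0682
grip_force: 0.0
t: 11.25
tool_pos: [0.5184, -0.1501, 0.2266]
tool_rot: [3.065, 0.685, 0.002]
contact_force: [0.6, -0.2, 0.0]
opening: 0.0681
grip_force: 0.0
```

View pics/w6.png

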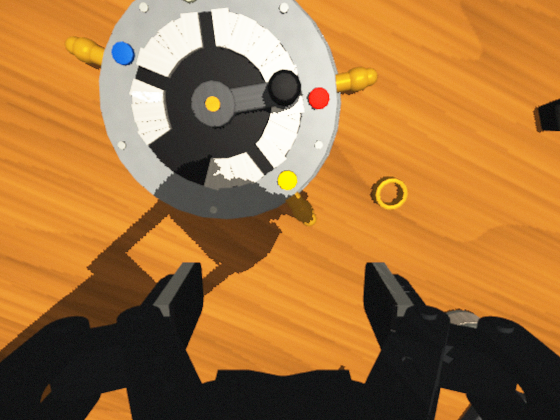

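The crank points at the red notch with the grip at (285,87) beside the red mark at (318,98). The collar is undisturbed and the gripper is clear.

```bash
python3 -c "
from station import job
print(job.finish_job())"
```

```text
the job is handed in; nothing more can be done
None
```

The crank is at the red outlet, turned the shorter way round past yellow; the lowering height and force show the pin fully home in the notch. I let go, moved the arm clear and handed the job in at about 11 s. The result was not reported back.

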